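# Draw a valve cartridge from its deep well with a T-foot puller

## Task

Take the puller from its rest and with it draw the valve cartridge up out of the deep well in the grey housing: feel for the slot in its swivel head with the puller's foot, go through, give a quarter turn and lift. Stand the cartridge upright in the empty compartment of the black tray, setting it down gently, free the puller and hang it back in its rest. Never press hard on the cartridge, the housing or the tray, and leave the other parts where they are.

Things in the scene. Friction and masses are not known exactly. Their poses are not given: they have to be found in the camera images.
- puller_handle (a point): Puller: upright steel tool, 169 mm tall, 250 g. Point: centre of its black handle, 145 mm above the foot's underside. Handle 26 mm along x, 16 mm along y, 48 mm tall: grip it across the 16 mm from above. A 48 mm round flange, 6 mm thick, lies under it, flange underside 115 mm above the foot's underside. z up the tool. It starts hanging by the flange in the rest; yaw varies.
- puller_foot (a point): Centre of the underside of the puller's foot, axes as puller_handle. The foot is a T-bar 22 mm along x, 6 mm along y, 6 mm tall, on a neck of 6 mm diameter and 9 mm length; above that, from 15 mm up, the stem is 18 mm thick (its shoulder).
- rest_hole (a point): Top centre of the puller's rest: a fixed steel plate 80 x 90 mm on two side walls, top 125 mm above the table, with a square 32 mm through hole here. z up. The puller hangs in it with its flange flat on the plate and the foot 10 mm above the table.
- well_mouth (a point): Centre of the mouth of the well in the fixed grey housing (100 x 84 mm, 145 mm tall, this point in its top face). The well is 44 mm square, sides along x and y; z up. At its bottom, 127 mm below the mouth, is a sprung seat carrying the cartridge: it yields to a push on the cartridge of about 3 N, then 0.7 N per mm more, and stops hard after 8 mm.
- cartridge_center (a point): Centre of the steel valve cartridge, 38 mm square, 50 mm tall (point 25 mm above its underside), 200 to 320 g; z up, x and y along its sides. Starts at the bottom of the well, 3 mm play each side, top 77 mm below the mouth. Hollow inside: 29 mm square, 37 mm deep under its head; there the puller's foot turns freely. Turned about 90 degrees from the slot, the foot lifts the cartridge.
- cartridge_top (a point): Centre of the cartridge's top: a brass swivel head, 5 mm thick, with a through slot 27 x 9.5 mm in its middle. At angle zero the slot runs along the cartridge's x, but the head starts turned up to 0.6 rad either way, which this pose does NOT show. It is stiff (0.12 N m). With the puller's foot through and its shoulder on the head, the foot's top is 4 mm below the head.
- tray_free (a point): Centre of the floor of the empty compartment of the fixed black tray, 5 mm above the table; the compartment is 140 mm along x and 87 mm along y inside, walls 22 mm tall above the table. z up. The other compartment, towards +y of this point, holds two couplers.
- coupler_a_c (a point): Bystander: a coupler 26 mm across and 40 mm tall standing in the tray's other compartment; its centre.
- coupler_b_c (a point): Bystander: a coupler 30 mm across and 40 mm tall standing in the tray's other compartment; its centre.
- coupler_c_c (a point): Bystander: a steel coupler 34 mm across and 40 mm tall standing on the table; its centre.
- sleeve: Bystander: a dark steel pipe sleeve 42 mm across and 45 mm tall standing on the table; centre of its underside.
- spanner: Bystander: a spanner 160 mm long lying on the table.
- eyebolt: Bystander: a dark steel eye bolt 100 mm long lying on the table.
Things that resemble listed ones, but are neither listed nor needed, are in the scene too. What is shaped like the part that bears rest_hole but turquoise is not meant. Leave any orange look-alike of the part that bears well_mouth alone.

How it is judged:
By the outcome, as a careful person would: the job done as asked, in the order asked, and still so for the second after the job is handed in, with the robot touching nothing.
It also fails if it takes over 72 s, if anything falls off the work surface, if the arm or the gripper's body presses on something with over 40 N, if the wrist force passes 120 N, or if a joint passes its speed limit or range.

## Robot

A 6-joint arm with a two-finger parallel gripper is mounted at the origin on the work surface. World frame = base frame: x ahead of the robot, y to its left, z up, the work surface at z = 0. Lengths are in m, angles in rad, forces in N, time in s.
With the tool pointing down it reaches from about 0.3 to 0.775 m from the base axis. Payload 14.6 kg.
Tool frame: the origin (TCP) lies at the very end of the fingers, on their centre line; the grasp point (between the pads) lies 19 mm behind it; x points along the fingers, z is the direction in which the jaws open and shut, and the axes are right-handed (so a half turn about x gives the same grasp; the last joint's range is limited). The gripper opens to 94 mm and grips with 3 to 60 N. Pads are 16 mm wide; open, the fingers measure 119 mm over their backs; the gripper's body (75 mm by 177 mm) begins 78 mm behind the grasp point.
Start: joints at [-1.204, 0.3, 1.521, -0, 1.321, -0.067], TCP at [0.231, -0.499, 0.205] pointing down, gripper open.
Joint ranges: [-3.03, 3.03], [-0.79, 2.21], [0.23, 2.52], [-1.04, 4.18], [0, 3.07], [-2.55, 2.55]. Speed limits (rad/s): [2.22, 2.22, 2.57, 3.14, 3.14, 3.14].

## Interface

Orientations are given as [roll, pitch, yaw] about the fixed x, y, z axes, in that order (R = Rz(yaw) Ry(pitch) Rx(roll)).
In Python, from station import ctrl gives the robot as it stands. The module is installed in compiled form; this text tells all that it offers.
- The arm moves only by the tool servo_tool, never from a script. Its argument "motion" is one flat list of numbers, 4 for each row, row after row: the shift along the tool's x, y, z in mm, then the turn about the tool's x in degrees. In form: [dx, dy, dz, roll, dx, dy, dz, roll, ...]. A call has 1 to 20 rows; each row is the pose to reach, as a shift and turn from the pose commanded when the call began, along the tool's axes at that moment; what a row does not reach only later rows make up. A row lasts 1/8 s, in which the tool goes at most 62.5 mm and 10.7 degrees, less where a joint would pass 70% of its speed; a pose out of reach is approached as far as the arm can. A call with a gripper value outside its range is refused whole. "gripper" is the opening, from 0 (shut) to 1 (fully open), set as the call begins (left out, the last holds). The fingers move at their own pace and stop on an object; "force" is the grip in N (left out, the last holds). Time passes only in rows, so rows that repeat a pose let the fingers close. It gives the time, the measured TCP pose, the force and the opening at its end, in the units of the state.
- ctrl.get_obs(): the state, without advancing time (a new reading comes with each control period).
- ctrl.camera(name): name is "scene" or "top" or "wrist"; returns a dict with "color" (480x640x3 uint8, red, green, blue), "z_map" (480x640 float32, m along the optical axis (not along the pixel's ray), 0 where there is no reading), "fx", "fy", "cx", "cy" (pixels), "rvec" (rotation vector, rad) and "tvec" (3), from world to camera coordinates, as OpenCV has them. Camera axes: x right, y down, z forward; pixel columns grow to the right and rows downward; lengths in m; the calibration is good to about 2 mm. A picture is of the moment at which its call begins.
- ctrl.hand_in(): hands the job in, once; it reports no verdict.
The state is a dict: "time_s": time; "qpos": joint angles; "joint_vel": joint speeds; "tau": joint torques, N m; "ee_pos": TCP position; "eef_rot": TCP orientation; "force": force on the tool from outside, world axes, zero at the start; "moment": the same for the moment, N m; "grip_width": finger opening in m.
Only numpy, scipy, OpenCV 4.12 (cv2) and the standard library are available. Lean on these libraries where they do the work, as an engineer would, in place of code of your own. Each camera call takes 0.05 s, during which the arm holds its last target.

## Working session

There is one attempt and no reset: what is moved stays moved. The work goes in short steps, Python scripts to look and compute and a tool call to move; the robot and the scene stay as the last step left them, time stands still between calls to the robot, and variables do not carry over. Pictures are saved under pics/ and viewed, and the job is handed in when it is done.

Besides the shell and the picture viewer there is one more tool, called after "Call:" as name(argument=value, ...) on one line, values as JSON. servo_tool: Moves the arm, as the interface text tells. Its arguments: {"type":"object","properties":{"motion":{"type":"array","items":{"type":"number"}},"gripper":{"type":"number"},"force":{"type":"number"}},"required":["motion"]}

```bash
ls; mkdir -p pics
cat > h.py <<'E'
import numpy as np, cv2
from station import ctrl
def cam(n):
    c=ctrl.camera(n); R,_=cv2.Rodrigues(np.array(c['rvec'],float)); c['R']=R; c['t']=np.array(c['tvec'],float).ravel(); return c
def save(c,f): cv2.imwrite('pics/'+f,c['color'][:,:,::-1])
def cloud(c):
    v,u=np.mgrid[0:480,0:640]; z=c['z_map'].astype(float)
    P=np.stack([(u-c['cx'])/c['fx']*z,(v-c['cy'])/c['fy']*z,z],-1)
    W=(P-c['t'])@c['R']; W[z==0]=np.nan; return W
def ray(c,u,v,h):
    d=np.array([(u-c['cx'])/c['fx'],(v-c['cy'])/c['fy'],1])@c['R']; o=-c['t']@c['R']
    return o+d*(h-o[2])/d[2]
def proj(c,p):
    q=c['R']@np.array(p)+c['t']; return c['fx']*q[0]/q[2]+c['cx'],c['fy']*q[1]/q[2]+c['cy']
E
python3 - <<'E'
from h import *
for n in ['scene','top','wrist']:
    c=cam(n); save(c,n+'0.png'); np.savez(n+'0.npz',**c)
    print(n,-c['t']@c['R'],c['fx'],c['R'].round(2).tolist())
print(ctrl.get_obs())
E
```

```text
pics
scene [ 1.0425727  -0.01198918  1.10305936] 550.5631890603163 [[-0.15, 0.99, 0.0], [0.87, 0.13, -0.47], [-0.47, -0.07, -0.88]]
top [ 0.29640406 -0.05897759  1.31974101] 605.4071940917134 [[-0.0, -1.0, 0.0], [-0.98, 0.0, -0.18], [0.18, -0.0, -0.98]]
wrist [ 0.2942309  -0.47031822  0.38356211] 398.6635525774551 [[0.42, -0.91, -0.0], [-0.88, -0.41, 0.24], [-0.22, -0.1, -0.97]]
{'time_s': 0.15, 'qpos': array([-1.20360660e+00,  3.00336381e-01,  1.52142081e+00, -2.34282821e-05,
        1.32069156e+00, -6.66010507e-02]), 'joint_vel': array([ 0.00077654, -0.00294898, -0.00192309,  0.00049669, -0.00057025,
        0.0001032 ]), 'tau': array([ 7.31092132e-04, -5.31957221e+01, -3.52821600e+01,  7.08560483e-02,
        2.36182247e-02, -7.12997235e-05]), 'ee_pos': array([ 0.23109466, -0.49888315,  0.20502803]), 'eef_rot': array([3.10149437, 1.56993992, 1.96449463]), 'force': array([-0.43685427,  0.52488519,  0.5869567 ]), 'moment': array([-0.02218865, -0.04814282, -0.0253879 ]), 'grip_width': 0.0942956159068294}
```

View pics/scene0.png

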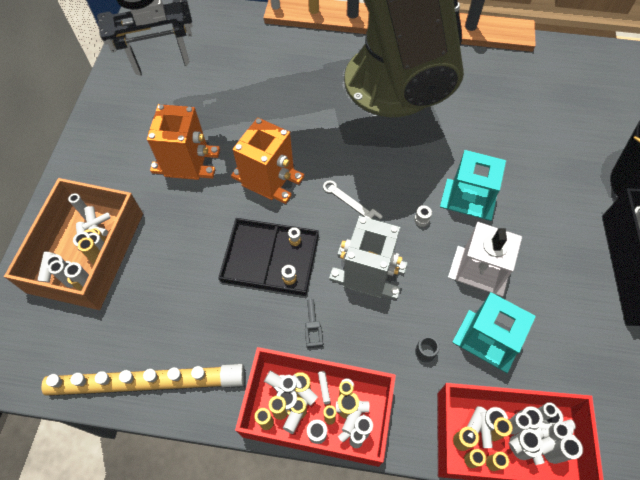

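View pics/top0.png

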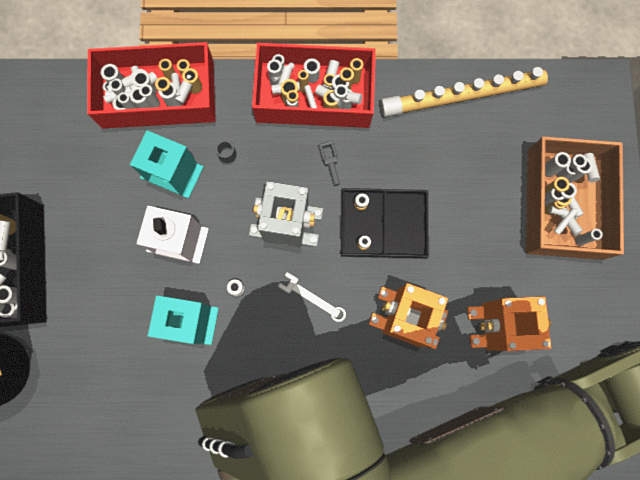

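View pics/wrist0.png

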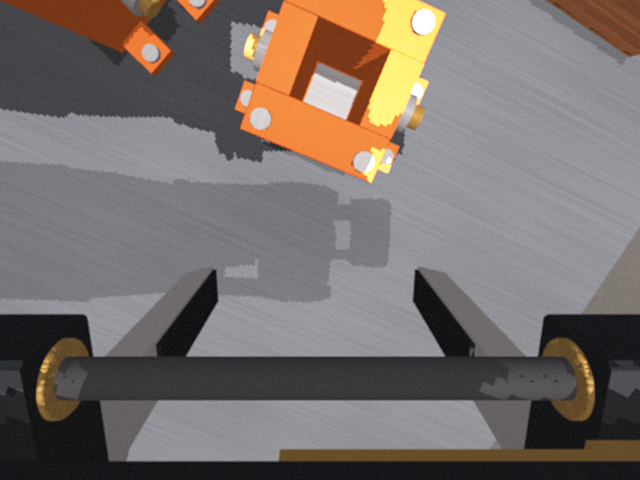

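The top view shows the white rest with the puller at about (165,228), the grey housing at (285,212), and the tray at (385,223) with its empty side to the right, towards -y. The orange and turquoise look-alikes are the ones to leave alone. Next I measure these.

```bash
cat > m.py <<'E'
from h import *
def rect(pts):
    r=cv2.minAreaRect((pts[:,:2]*1000).astype(np.float32)); return [round(x,1) for x in (*r[0],*r[1],r[2])],len(pts)
for n in ['top','scene']:
    c=dict(np.load(n+'0.npz')); W=cloud(c); hsv=cv2.cvtColor(c['color'],cv2.COLOR_RGB2HSV)
    x,y,z=W[...,0],W[...,1],W[...,2]
    print(n)
    reg=(x>.3)&(x<.8)&(y>.1)&(y<.5)
    white=(hsv[...,1]<50)&reg&(abs(z-.125)<.006); print('plate',rect(W[white]),np.median(z[white]))
    hd=reg&(z>.168)&(z<.19)&(hsv[...,2]<110); print('handle top',rect(W[hd]),np.median(z[hd]))
    reg=(x>.3)&(x<.8)&(y>-.15)&(y<.12)
    g=reg&(abs(z-.145)<.005)&(hsv[...,1]<60); print('housing',rect(W[g]),np.median(z[g]))
    reg=(x>.3)&(x<.8)&(y>-.4)&(y<0)
    t=reg&(abs(z-.022)<.005)&(hsv[...,2]<70); print('tray',rect(W[t]),np.median(z[t]))
    vis=c['color'][:,:,::-1].copy()
    for m,col in ((white,(255,0,255)),(hd,(0,0,255)),(g,(0,255,0)),(t,(255,255,0))): vis[m]=col
    crop=vis[120:280,110:470] if n=='top' else vis[180:400,200:560]
    cv2.imwrite(f'pics/m_{n}.png',cv2.resize(crop,None,fx=2,fy=2,interpolation=0))
    cv2.imwrite(f'pics/z_{n}.png',cv2.resize(c['color'][150:270,130:330,::-1] if n=='top' else c['color'][210:310,330:530,::-1],None,fx=4,fy=4,interpolation=cv2.INTER_CUBIC))
E
python3 m.py
```

```text
top
plate ([520.1, 241.9, 91.5, 80.5, 77.0], 1456) 0.1250029526732494
handle top ([520.4, 241.4, 25.1, 15.7, 9.4], 118) 0.17772554476997668
housing ([558.4, 2.2, 84.4, 101.2, 81.1], 1537) 0.14478353453746542
tray ([554.9, -213.7, 187.6, 150.5, 88.5], 589) 0.020501626602495635
scene
plate ([519.8, 242.4, 90.6, 84.4, 76.9], 1352) 0.1253231764602249
handle top ([521.2, 242.0, 27.4, 16.2, 6.1], 130) 0.17829701984746393
housing ([557.8, 2.8, 84.1, 103.5, 80.4], 1553) 0.14507997013230653
tray ([611.8, -191.6, 233.3, 262.0, 89.7], 602) 0.020903044324771573
```

View pics/m_top.png

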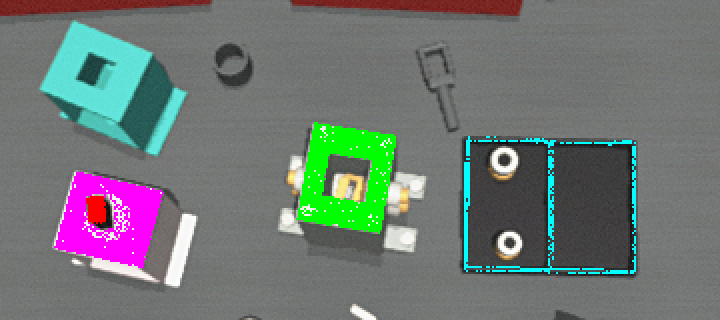

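View pics/z_top.png

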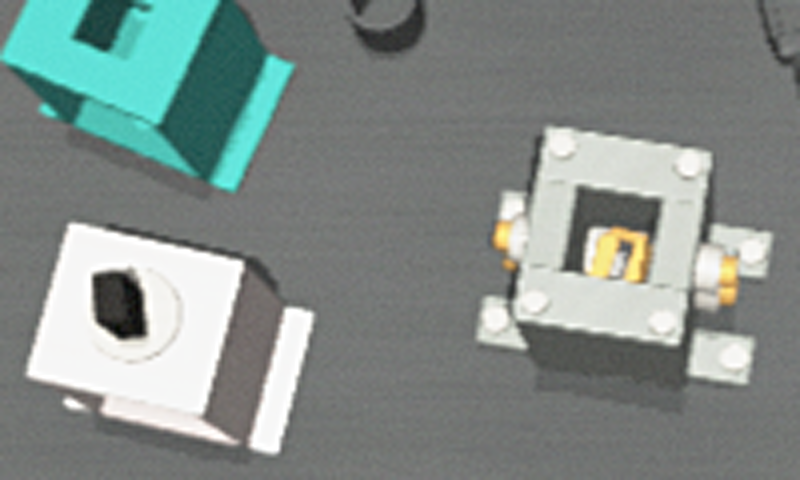

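View pics/z_scene.png

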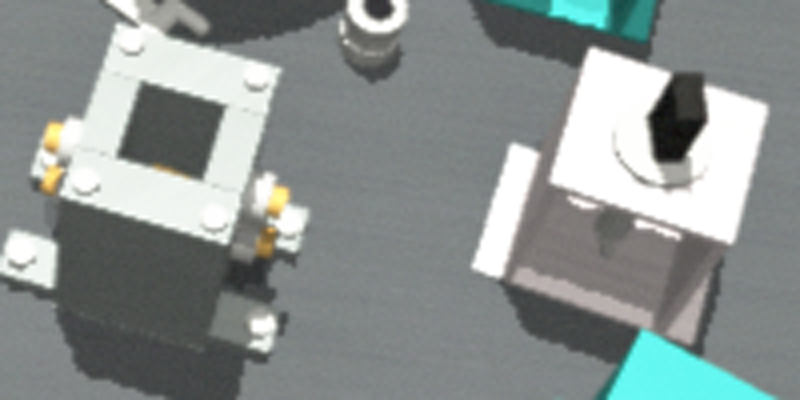

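```bash
cat >> h.py <<'E'
from scipy.spatial.transform import Rotation as Ro
def Rt(o=None):
    o=o or ctrl.get_obs(); return Ro.from_euler('xyz',o['eef_rot']).as_matrix()
def st():
    o=ctrl.get_obs(); R=Rt(o); z=R[:,2]; 
    print('t %.2f pos %s jawyaw %.2f tilt %.2f F %s M %s w %.4f q %s'%(o['time_s'],(o['ee_pos']*1000).round(1),np.degrees(np.arctan2(z[1],z[0])),np.degrees(np.arccos(-R[2,0])),o['force'].round(1),o['moment'].round(2),o['grip_width'],o['qpos'].round(2)))
    return o,R
def goto(p,jawyaw=None):
    "delta from now in tool axes"
    o,R=st(); d=R.T@((np.array(p)-o['ee_pos'])*1000); out=list(d.round(1))
    if jawyaw is not None:
        cur=np.degrees(np.arctan2(R[1,2],R[0,2])); dy=(jawyaw-cur+180)%360-180
        out.append(round(-dy,2)) # tool x is down
    print('delta',out); return out
E
python3 - <<'E'
from h import *
o,R=st(); print(R.round(3))
c=dict(np.load('wrist0.npz')); print('cam in tool (mm)',R.T@((-c['t']@c['R'])-o['ee_pos'])*1000)
goto([.5,0,.25],98)
E
```

```text
t 0.15 pos [ 231.1 -498.9  205. ] jawyaw -65.15 tilt 0.05 F [-0.4  0.5  0.6] M [-0.02 -0.05 -0.03] w 0.0943 q [-1.2   0.3   1.52 -0.    1.32 -0.07]
[[-0.     0.907  0.42 ]
 [ 0.001  0.42  -0.907]
 [-1.     0.    -0.001]]
cam in tool (mm) [-178.5321649    69.30084131    0.46542974]
t 0.15 pos [ 231.1 -498.9  205. ] jawyaw -65.15 tilt 0.05 F [-0.4  0.5  0.6] M [-0.02 -0.05 -0.03] w 0.0943 q [-1.2   0.3   1.52 -0.    1.32 -0.07]
delta [np.float64(-44.7), np.float64(453.7), np.float64(-339.7), np.float64(-163.15)]
```

Run:
```python
from h import *
goto([.489,-.008,.205],-82)
```

```text
t 0.15 pos [ 231.1 -498.9  205. ] jawyaw -65.15 tilt 0.05 F [-0.4  0.5  0.6] M [-0.02 -0.05 -0.03] w 0.0943 q [-1.2   0.3   1.52 -0.    1.32 -0.07]
delta [np.float64(0.3), np.float64(440.3), np.float64(-337.0), np.float64(16.85)]
```

Call:
servo_tool(motion=[0,40,-30,2,0,80,-60,4,0,120,-90,6,0,160,-122,8,0,200,-153,10,0,240,-184,12,0,280,-214,14,0,320,-245,16,0,360,-276,17,0,400,-306,17,0,440,-337,17,0,440,-337,17,0,440,-337,17])

```text
time_s: 1.78
ee_pos: [0.4885, -0.0086, 0.2052]
eef_rot: [-1.569, 1.57, -3.002]
force: [-0.3, -0.9, -0.5]
grip_width: 0.0936
```

Run:
```python
from h import *
st(); c=cam('wrist'); save(c,'w1.png'); np.savez('w1.npz',**c)
```

```text
t 1.77 pos [488.5  -8.6 205.2] jawyaw -82.13 tilt 0.04 F [-0.3 -0.9 -0.5] M [ 0.09  0.05 -0.  ] w 0.0936 q [-0.09  0.16  1.69 -0.    1.29  1.34]
```

View pics/w1.png

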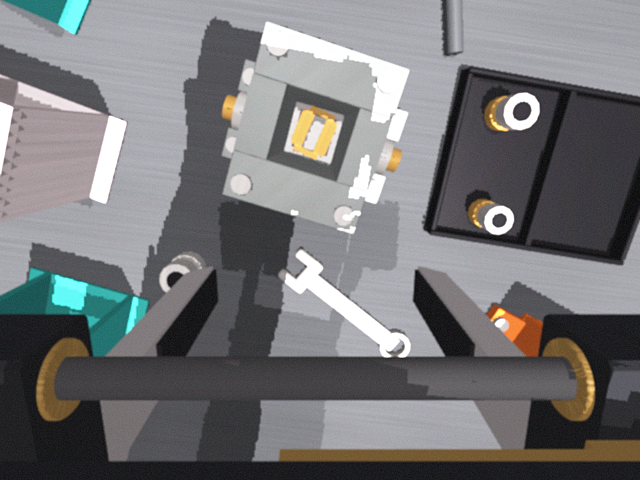

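The wrist view shows the housing from straight above. The brass head is at about (316,133), with its slot running near-vertical in the image. I'll zoom in and measure.

Run:
```python
from h import *
c=dict(np.load('w1.npz')); W=cloud(c)
hsv=cv2.cvtColor(c['color'],cv2.COLOR_RGB2HSV)
cv2.imwrite('pics/w1z.png',cv2.resize(c['color'][80:190,260:375,::-1],None,fx=5,fy=5,interpolation=cv2.INTER_CUBIC))
z=W[...,2]; v,u=np.mgrid[0:480,0:640]; box=(u>270)&(u<365)&(v>80)&(v<185)
print('z hist',np.nanpercentile(z[box],[2,10,30,50,80]).round(4))
def rect(p): r=cv2.minAreaRect((p[:,:2]*1000).astype(np.float32)); return [[round(float(q),1) for q in x] if not np.isscalar(x) else round(x,1) for x in r]
top=(abs(z-.068)<.004)&box; print('cart top',rect(W[top]),top.sum(),np.median(z[top]))
W2=W
# housing
reg=(u>200)&(u<420)&(v<250)
g=reg&(abs(z-.145)<.004)&(hsv[...,1]<70); print('housing',rect(W[g]))
well=box&(z<.135); cont=well.astype(np.uint8)
# well mouth: hole contour rays at z=.145
cs,_=cv2.findContours(cont,cv2.RETR_EXTERNAL,cv2.CHAIN_APPROX_NONE); k=max(cs,key=cv2.contourArea)[:,0]
P=np.array([ray(c,a,b,.145) for a,b in k]); print('mouth',rect(P))
deep=box&(z<.060); cs,_=cv2.findContours(deep.astype(np.uint8),cv2.RETR_EXTERNAL,cv2.CHAIN_APPROX_NONE)
for k in sorted(cs,key=cv2.contourArea)[-3:]:
    P=np.array([ray(c,a,b,.068) for a,b in k[:,0]]); print('slot?',cv2.contourArea(k),rect(P), k[:,0].mean(0))
```

```text
z hist [0.0235 0.0467 0.0676 0.1209 0.1443]
cart top [[558.1, 1.9], [44.2, 44.2], 80.7] 1406 0.06730410354191356
housing [[558.1, 2.0], [84.3, 100.3], 80.7]
mouth [[558.0, 1.9], [42.3, 42.3], 80.6]
slot? 3114.0 [[558.1, 1.9], [42.9, 43.0], 80.6] [313.18691589 132.78971963]
```

View pics/w1z.png

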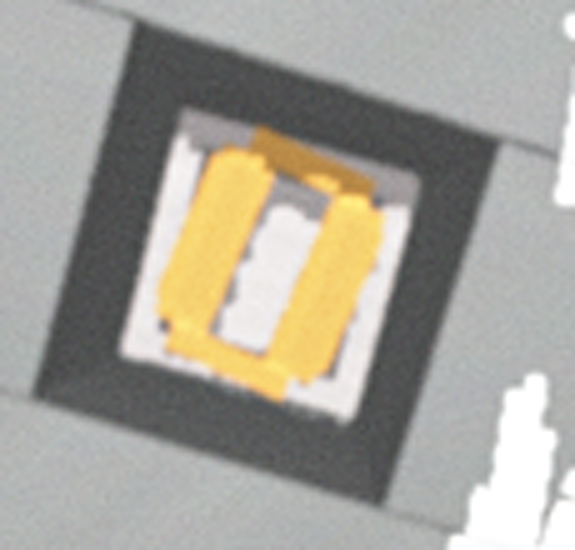

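Run:
```python
from h import *
c=dict(np.load('w1.npz')); W=cloud(c); z=W[...,2]
hsv=cv2.cvtColor(c['color'],cv2.COLOR_RGB2HSV)
v,u=np.mgrid[0:480,0:640]
P=np.stack([ray(c,a,b,.068) for a,b in zip(u[80:190,260:375].ravel(),v[80:190,260:375].ravel())]).reshape(110,115,3)
zz=z[80:190,260:375]; h=hsv[80:190,260:375]
d=P[...,:2]*1000-[558,1.9]; th=np.radians(-9.3); ex=np.array([np.cos(th),np.sin(th)]); ey=np.array([-ex[1],ex[0]])
a=d@ex; b=d@ey
brass=(h[...,0]>12)&(h[...,0]<32)&(h[...,1]>90)&(h[...,2]>200)
print('z by class', np.nanmedian(zz[brass]), np.nanpercentile(zz[(abs(a)<8)&(abs(b)<3)],[5,50,95]))
def info(m,n):
    k=np.stack([a[m],b[m]],1).astype(np.float32); r=cv2.minAreaRect(k); C=np.cov(k.T); w,V=np.linalg.eigh(C); print(n,len(k),k.mean(0).round(1),r,'pca ang',np.degrees(np.arctan2(V[1,1],V[0,1])).round(1))
info(brass,'brass')
# slot: per-row: gap between left and right brass
pts=[]
for A in np.arange(-9,10,1.5):
    s=(abs(a-A)<.8); bb=np.sort(b[s&brass]); 
    if len(bb)<4: continue
    g=np.diff(bb); i=g.argmax(); pts.append((A,bb[i],bb[i+1]))
pts=np.array(pts); print(pts.round(1))
mid=(pts[:,1]+pts[:,2])/2; ok=(pts[:,2]-pts[:,1])>5
for y in (pts[:,1],pts[:,2],mid):
    f=np.polyfit(pts[ok,0],y[ok],1); print('ang',np.degrees(np.arctan(f[0])).round(1),'off',f[1].round(2))
cart=(h[...,2]>190)&(abs(zz-.067)<.006); info(cart,'top plane')
```

```text
z by class 0.0672590097615184 [0.02405279 0.02547674 0.02672785]
brass 1088 [-0.7  0.2] ((-0.3342113494873047, 0.15301895141601562), (29.123065948486328, 33.80447769165039), 83.40864562988281) pca ang 167.7
[[-9.  -4.1  6.2]
 [-7.5 -4.4  5.9]
 [-6.  -4.2  5.6]
 [-4.5 -4.7  5.3]
 [-3.  -4.7  5.5]
 [-1.5 -5.   5.2]
 [ 0.  -5.3  4.9]
 [ 1.5 -5.1  4.6]
 [ 3.  -5.6  5. ]
 [ 4.5 -5.7  4.5]
 [ 6.  -6.   4.2]
 [ 7.5 -6.3  3.9]
 [ 9.  -5.8  3.8]]
ang -6.7 off -5.14
ang -7.0 off 4.95
ang -6.8 off -0.09
top plane 1615 [-1.4  0. ] ((-0.6391849517822266, -0.168060302734375), (34.36284637451172, 37.22309112548828), 1.4864822626113892) pca ang 89.0
```

Run:
```python
from h import *
goto([.5203,.2418,.245],-82)
```

```text
t 1.82 pos [488.4  -9.  205.3] jawyaw -82.18 tilt 0.02 F [-0.4 -0.3  0. ] M [ 0.    0.   -0.02] w 0.0937 q [-0.09  0.16  1.69 -0.    1.29  1.34]
delta [np.float64(-39.7), np.float64(65.7), np.float64(-244.2), np.float64(-0.18)]
```

Call:
servo_tool(motion=[-10,11,-40,0,-20,22,-80,0,-30,33,-120,0,-40,44,-165,0,-40,55,-205,0,-40,65,-244,0,-40,65,-244,0,-40,65,-244,0])

```text
time_s: 2.82
ee_pos: [0.5199, 0.2409, 0.2454]
eef_rot: [-0.698, 1.57, -2.133]
force: [-0.6, -0.4, -0.0]
grip_width: 0.094
```

Run:
```python
from h import *
st(); c=cam('wrist'); save(c,'w2.png'); np.savez('w2.npz',**c)
W=cloud(c); z=W[...,2]; hsv=cv2.cvtColor(c['color'],cv2.COLOR_RGB2HSV)
v,u=np.mgrid[0:480,0:640]
m=(abs(z-.179)<.004)&(hsv[...,2]<120)&(abs(W[...,0]-.52)<.05)&(abs(W[...,1]-.242)<.05)
n,l,s,_=cv2.connectedComponentsWithStats(m.astype(np.uint8)); i=1+s[1:,4].argmax(); m=l==i
print(s[i],np.median(z[m])); k=np.argwhere(m)
P=np.array([ray(c,b,a,.179)[:2]*1000 for a,b in k]).astype(np.float32); print(cv2.minAreaRect(P))
P=(W[m][:,:2]*1000).astype(np.float32); print(cv2.minAreaRect(P))
fl=(abs(z-.131)<.0025)&(abs(W[...,0]-.52)<.03)&(abs(W[...,1]-.242)<.03); pl=(abs(z-.125)<.002)&(abs(W[...,0]-.52)<.07)&(abs(W[...,1]-.242)<.07)
for q in (fl,pl): print(q.sum(),cv2.minAreaRect((W[q][:,:2]*1000).astype(np.float32)),cv2.minEnclosingCircle((W[q][:,:2]*1000).astype(np.float32)))
```

```text
t 2.83 pos [519.9 240.9 245.4] jawyaw -82.21 tilt 0.02 F [-0.6 -0.4 -0. ] M [-0.02  0.02 -0.01] w 0.0940 q [ 0.37  0.33  1.4  -0.    1.42  1.81]
[300 224  25  40 956] 0.17808477533424416
((521.9426879882812, 242.62139892578125), (25.758577346801758, 15.453524589538574), 7.759584426879883)
((521.1830444335938, 242.58016967773438), (25.668771743774414, 15.650869369506836), 7.921553134918213)
1903 ((522.3501586914062, 242.24562072753906), (44.714576721191406, 46.97887420654297), 5.697672367095947) ((521.0906372070312, 242.21475219726562), 23.891469955444336)
8286 ((519.5989379882812, 241.70199584960938), (90.14451599121094, 80.32084655761719), 77.04361724853516) ((519.7113037109375, 241.65554809570312), 59.7960205078125)
```

View pics/w2.png

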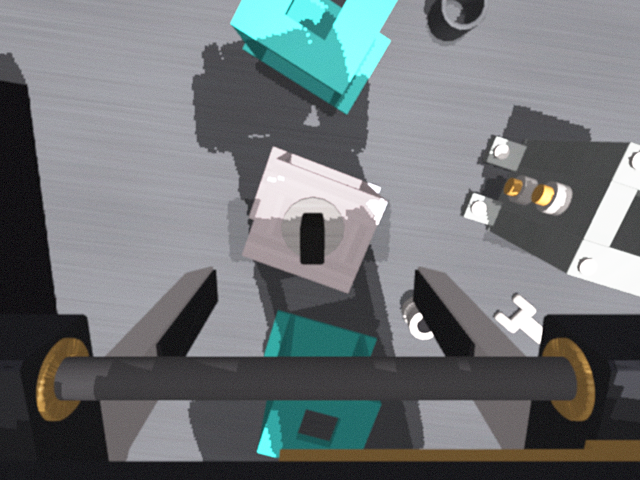

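Run:
```python
from h import *
goto([.5214,.2424,.138],-82.2)
```

```text
t 2.88 pos [520.  240.8 245.6] jawyaw -82.24 tilt 0.01 F [ 1.1 -0.3 -0.4] M [ 0.   -0.    0.01] w 0.0942 q [ 0.37  0.32  1.4  -0.    1.42  1.81]
delta [np.float64(107.6), np.float64(1.6), np.float64(-1.4), np.float64(-0.04)]
```

Call:
servo_tool(motion=[30,1.5,-1.5,0,65,1.5,-1.5,0,95,1.5,-1.5,0,107,1.5,-1.5,0,107,1.5,-1.5,0])

```text
time_s: 3.5
ee_pos: [0.5212, 0.2433, 0.1386]
eef_rot: [-1.232, 1.57, -2.667]
force: [0.8, 1.0, 0.4]
grip_width: 0.0942
```

Call:
servo_tool(motion=[0,0,0,0,0,0,0,0,0,0,0,0,0,0,0,0,0,0,0,0,0,0,0,0], gripper=0, force=40)

```text
time_s: 4.25
ee_pos: [0.5211, 0.244, 0.1384]
eef_rot: [-1.118, 1.571, -2.552]
force: [0.4, 2.0, -0.0]
grip_width: 0.0376
```

Call:
servo_tool(motion=[0,0,0,0,0,0,0,0,0,0,0,0,0,0,0,0,0,0,0,0])

```text
time_s: 4.88
ee_pos: [0.5211, 0.2439, 0.1385]
eef_rot: [1.141, 1.571, -0.293]
force: [0.5, -0.7, -0.0]
grip_width: 0.0159
```

Run:
```python
from h import *
st()
```

```text
t 4.88 pos [521.1 243.9 138.5] jawyaw -82.15 tilt 0.01 F [ 0.5 -0.7 -0. ] M [-0.16 -0.04 -0.03] w 0.0159 q [ 0.37  0.42  1.52 -0.    1.2   1.81]
```

Call:
servo_tool(motion=[-20,0,0,0,-60,0,0,0,-110,0,0,0,-150,0,0,0,-162,0,0,0,-162,0,0,0])

```text
time_s: 5.62
ee_pos: [0.521, 0.244, 0.2995]
eef_rot: [-1.398, 1.57, -2.832]
force: [0.2, 0.1, -2.8]
grip_width: 0.0157
```

Run:
```python
from h import *
goto([.5580,.0019,.300],-106.1)
```

```text
t 5.62 pos [521.  244.  299.5] jawyaw -82.14 tilt 0.05 F [ 0.2  0.1 -2.8] M [ 0.03  0.02 -0.02] w 0.0157 q [0.37 0.31 1.3  0.   1.54 1.81]
delta [np.float64(-0.5), np.float64(3.6), np.float64(244.9), np.float64(23.96)]
```

Call:
servo_tool(motion=[0,1,35,4,0,2,75,8,0,2,115,12,0,3,155,16,0,3,195,20,0,3.5,230,24,0,3.5,245,24,0,3.5,245,24,0,3.5,245,24])

```text
time_s: 6.75
ee_pos: [0.5579, 0.0028, 0.2999]
eef_rot: [-1.712, 1.57, 2.72]
force: [0.1, 0.3, -1.4]
grip_width: 0.0162
```

Run:
```python
from h import *
st()
for n in ['wrist','scene','top']:
    c=cam(n); np.savez(n+'3.npz',**c); save(c,n+'3.png')
    p=proj(c,[.558,.0019,.171]); print(n,p)
    u,v=map(int,p); 
    if n!='wrist': cv2.imwrite(f'pics/{n}3z.png',cv2.resize(c['color'][max(v-60,0):v+60,u-70:u+70,::-1],None,fx=5,fy=5,interpolation=cv2.INTER_CUBIC))
```

```text
t 6.75 pos [557.9   2.8 299.9] jawyaw -106.05 tilt 0.05 F [ 0.1  0.3 -1.4] M [0.01 0.06 0.02] w 0.0162 q [-0.06  0.27  1.35  0.    1.53  1.79]
wrist (np.float64(315.3954465159848), np.float64(225.26691601688682))
scene (np.float64(372.8149976302312), np.float64(236.15625504886765))
top (np.float64(282.51044114981386), np.float64(205.3211555069031))
```

View pics/wrist3.png

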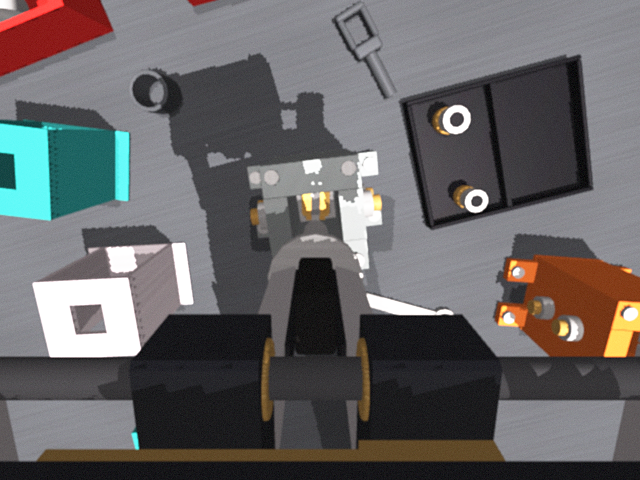

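View pics/scene3z.png

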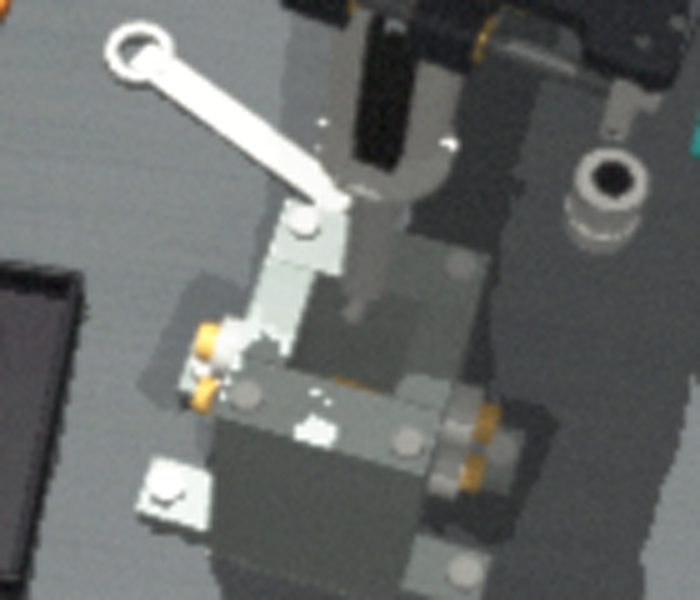

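Run:
```python
from h import *
c=dict(np.load('scene3.npz')); W=cloud(c)
m=(abs(W[...,0]-.558)<.04)&(abs(W[...,1]-.002)<.04)&(W[...,2]>.155)
for lo in np.arange(.155,.30,.01):
    q=m&(W[...,2]>=lo)&(W[...,2]<lo+.01)
    if q.sum()>2:
        P=W[q]*1000; print('%.3f n%d x %.1f..%.1f y %.1f..%.1f mid y %.1f'%(lo,q.sum(),*np.percentile(P[:,0],[3,97]),*np.percentile(P[:,1],[3,97]),np.percentile(P[:,1],[3,97]).mean()))
fl=(abs(W[...,2]-.2925)<.004)&(abs(W[...,0]-.558)<.06)&(abs(W[...,1])<.05);print(fl.sum(),np.median(W[fl][:,2]),cv2.minEnclosingCircle((W[fl][:,:2]*1000).astype(np.float32)))
```

```text
0.165 n3 x 562.3..568.2 y -0.5..4.3 mid y 1.9
0.175 n13 x 561.1..568.1 y -1.3..3.8 mid y 1.2
0.185 n17 x 560.3..567.4 y -4.4..10.6 mid y 3.1
0.195 n26 x 558.9..567.6 y -5.4..10.4 mid y 2.5
0.205 n23 x 561.2..566.1 y -3.9..9.9 mid y 3.0
0.215 n25 x 559.6..566.9 y -4.9..10.9 mid y 3.0
0.225 n27 x 559.5..566.2 y -5.4..11.0 mid y 2.8
0.235 n23 x 560.8..566.5 y -4.0..10.9 mid y 3.5
0.245 n26 x 560.0..566.8 y -4.9..10.9 mid y 3.0
0.255 n13 x 563.6..567.4 y -1.4..8.4 mid y 3.5
0.285 n231 x 552.9..580.5 y -19.2..24.6 mid y 2.7
0.295 n48 x 560.6..576.6 y -15.7..22.0 mid y 3.2
233 0.2923881308144425 ((558.8869018554688, 3.6536149978637695), 24.376922607421875)
```

View pics/top3z.png

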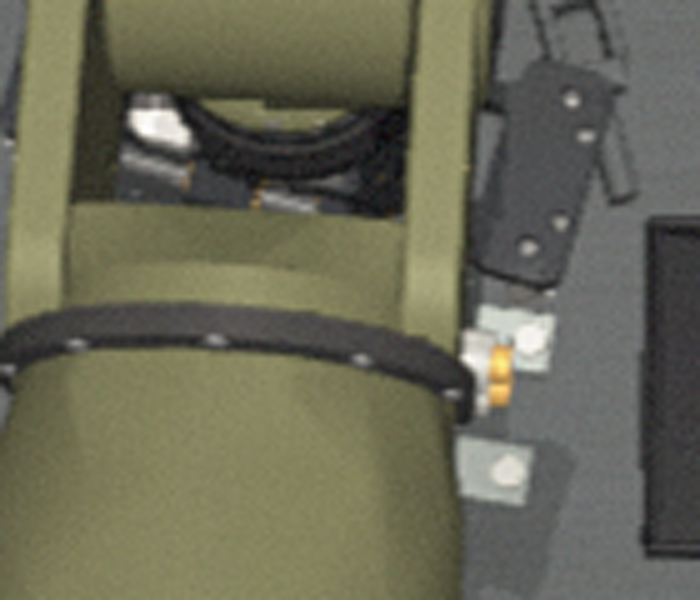

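Call:
servo_tool(motion=[15,0,0.5,0,35,0,0.5,0,55,0,0.5,0,72,0,0.5,0,84,0,0.5,0,92,0,0.5,0,96,0,0.5,0,96,0,0.5,0])

```text
time_s: 7.9
ee_pos: [0.558, 0.0013, 0.2046]
eef_rot: [1.812, 1.571, -0.04]
force: [-0.1, -0.3, -2.5]
grip_width: 0.0157
```

Run:
```python
from h import *
st()
```

```text
t 7.90 pos [558.    1.3 204.6] jawyaw -106.15 tilt 0.01 F [-0.1 -0.3 -2.5] M [ 0.   -0.04  0.04] w 0.0157 q [-0.06  0.32  1.5   0.    1.32  1.79]
```

Call:
servo_tool(motion=[3,0,0,0,6,0,0,0,8,0,0,0,10,0,0,0,11,0,0,0,11,0,0,0])

```text
time_s: 8.65
ee_pos: [0.5579, 0.0013, 0.1934]
eef_rot: [-1.783, 1.571, 2.647]
force: [-0.9, -0.7, -1.9]
grip_width: 0.0158
```

Run:
```python
from h import *
st()
```

```text
t 8.65 pos [557.9   1.3 193.4] jawyaw -106.14 tilt 0.00 F [-0.9 -0.7 -1.9] M [0.   0.01 0.  ] w 0.0158 q [-0.06  0.33  1.51  0.    1.3   1.79]
```

Call:
servo_tool(motion=[2.5,0,0,0,5,0,0,0,7.5,0,0,0,9,0,0,0,10.5,0,0,0,10.5,0,0,0])

```text
time_s: 9.4
ee_pos: [0.5579, 0.0012, 0.1829]
eef_rot: [-1.218, 1.571, -3.071]
force: [0.7, -0.7, -3.1]
grip_width: 0.0161
```

Run:
```python
from h import *
st()
```

```text
t 9.40 pos [557.9   1.2 182.9] jawyaw -106.15 tilt 0.01 F [ 0.7 -0.7 -3.1] M [ 0.02 -0.03 -0.01] w 0.0161 q [-0.06  0.34  1.53 -0.    1.28  1.79]
```

Call:
servo_tool(motion=[0,0,0,-5,0,0,0,-14,0,0,0,-23,0,0,0,-32])

```text
time_s: 9.9
ee_pos: [0.5579, 0.0013, 0.183]
eef_rot: [1.2, 1.571, -0.089]
force: [0.6, 0.0, -1.8]
grip_width: 0.0155
```

Run:
```python
from h import *
st()
```

```text
t 9.90 pos [557.9   1.3 183. ] jawyaw -73.85 tilt 0.01 F [ 0.6  0.  -1.8] M [0.06 0.02 0.  ] w 0.0155 q [-0.06  0.34  1.53 -0.    1.28  1.23]
```

Call:
servo_tool(motion=[0,0,0,-9,0,0,0,-18,0,0,0,-27,0,0,0,-36,0,0,0,-45,0,0,0,-53,0,0,0,-58,0,0,0,-58])

```text
time_s: 10.9
ee_pos: [0.5579, 0.0013, 0.183]
eef_rot: [1.644, 1.571, 1.361]
force: [-0.1, 0.1, -2.1]
grip_width: 0.0158
```

Call:
servo_tool(motion=[-1.5,0,0,0,-3.5,0,0,0,-6,0,0,0,-10,0,0,0,-14,0,0,0,-14,0,0,0])

```text
time_s: 11.65
ee_pos: [0.558, 0.0012, 0.1973]
eef_rot: [0.208, 1.57, -0.074]
force: [-0.5, 0.5, -4.6]
grip_width: 0.0154
```

Run:
```python
from h import *
st()
```

```text
t 11.65 pos [558.    1.2 197.3] jawyaw -16.15 tilt 0.04 F [-0.5  0.5 -4.6] M [-0.08 -0.04  0.03] w 0.0154 q [-0.06  0.32  1.51 -0.    1.31  0.22]
```

Call:
servo_tool(motion=[-8,0,0,0,-20,0,0,0,-32,0,0,0,-44,0,0,0,-50,0,0,0])

```text
time_s: 12.28
ee_pos: [0.5581, 0.0013, 0.248]
eef_rot: [0.226, 1.57, -0.055]
force: [0.9, -0.4, -5.2]
grip_width: 0.0159
```

Call:
servo_tool(motion=[-12,0,0,0,-28,0,0,0,-44,0,0,0,-60,0,0,0,-76,0,0,0,-86,0,0,0,-90,0,0,0,-90,0,0,0])

```text
time_s: 13.28
ee_pos: [0.5579, 0.0013, 0.3368]
eef_rot: [-3.016, 1.571, 2.985]
force: [-0.1, -0.2, -5.6]
grip_width: 0.0158
```

Run:
```python
from h import *
st()
for n in ['wrist','scene']:
    c=cam(n); np.savez(n+'4.npz',**c); save(c,n+'4.png')
```

```text
t 13.28 pos [557.9   1.3 336.8] jawyaw -16.14 tilt 0.02 F [-0.1 -0.2 -5.6] M [-0.04 -0.09 -0.  ] w 0.0158 q [-0.06  0.26  1.28  0.    1.61  0.22]
```

View pics/scene4.png

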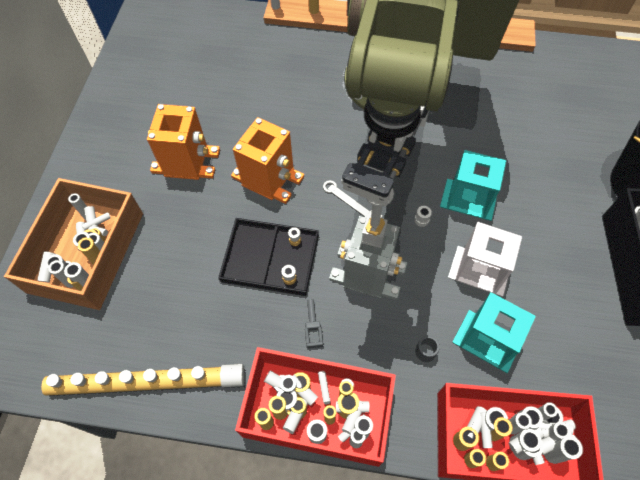

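View pics/wrist4.png

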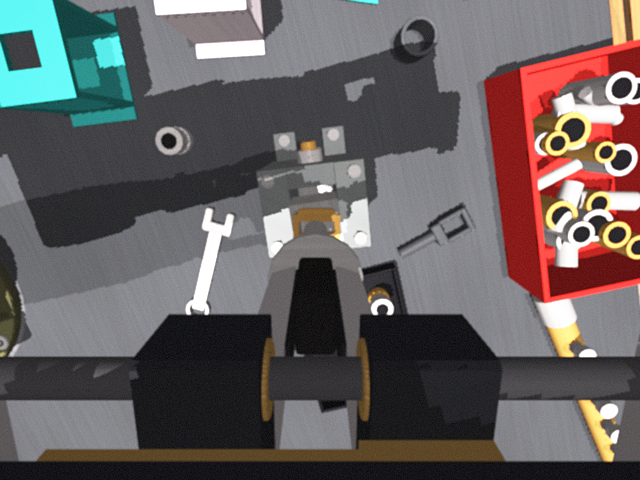

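Run:
```python
from h import *
c=dict(np.load('top0.npz')); W=cloud(c); hsv=cv2.cvtColor(c['color'],cv2.COLOR_RGB2HSV)
x,y,z=W[...,0],W[...,1],W[...,2]
t=(x>.45)&(x<.66)&(y>-.33)&(y<-.1)&(abs(z-.022)<.004)&(hsv[...,2]<70)
P=W[t][:,:2]*1000; print(cv2.minAreaRect(P.astype(np.float32)))
for X in (500,530,560,590,610):
    q=P[abs(P[:,0]-X)<12]; h,e=np.histogram(q[:,1],bins=np.arange(-320,-110,2)); print(X,[(e[i],h[i]) for i in np.nonzero(h)[0]])
c=dict(np.load('w1.npz')); W=cloud(c)
t=(W[...,0]>.45)&(W[...,0]<.66)&(W[...,1]<-.1)&(W[...,1]>-.33)&(abs(W[...,2]-.022)<.003); print(cv2.minAreaRect((W[t][:,:2]*1000).astype(np.float32)))
```

```text
((554.8768920898438, -213.66641235351562), (187.5615692138672, 150.49171447753906), 88.53108978271484)
500 [(np.int64(-306), np.int64(8)), (np.int64(-304), np.int64(3)), (np.int64(-216), np.int64(5)), (np.int64(-214), np.int64(2)), (np.int64(-212), np.int64(7)), (np.int64(-124), np.int64(7)), (np.int64(-122), np.int64(5)), (np.int64(-120), np.int64(8))]
530 [(np.int64(-308), np.int64(1)), (np.int64(-306), np.int64(8)), (np.int64(-304), np.int64(1)), (np.int64(-218), np.int64(6)), (np.int64(-216), np.int64(8)), (np.int64(-214), np.int64(3)), (np.int64(-212), np.int64(5)), (np.int64(-124), np.int64(9)), (np.int64(-122), np.int64(10)), (np.int64(-120), np.int64(1))]
560 [(np.int64(-308), np.int64(10)), (np.int64(-306), np.int64(7)), (np.int64(-218), np.int64(5)), (np.int64(-216), np.int64(5)), (np.int64(-214), np.int64(8)), (np.int64(-126), np.int64(8)), (np.int64(-124), np.int64(9)), (np.int64(-122), np.int64(11))]
590 [(np.int64(-310), np.int64(4)), (np.int64(-308), np.int64(2)), (np.int64(-306), np.int64(6)), (np.int64(-220), np.int64(1)), (np.int64(-218), np.int64(5)), (np.int64(-216), np.int64(6)), (np.int64(-214), np.int64(9)), (np.int64(-126), np.int64(10)), (np.int64(-124), np.int64(10)), (np.int64(-122), np.int64(9))]
610 [(np.int64(-310), np.int64(7)), (np.int64(-308), np.int64(7)), (np.int64(-306), np.int64(1)), (np.int64(-282), np.int64(1)), (np.int64(-220), np.int64(3)), (np.int64(-218), np.int64(1)), (np.int64(-216), np.int64(2)), (np.int64(-214), np.int64(6)), (np.int64(-126), np.int64(8)), (np.int64(-124), np.int64(8)), (np.int64(-122), np.int64(2))]
((554.9188232421875, -215.10232543945312), (191.14112854003906, 150.03875732421875), 88.49859619140625)
```

Run:
```python
from h import *
goto([.554,-.2605,.320],-16.1)
```

```text
t 13.38 pos [557.8   1.3 336.4] jawyaw -16.14 tilt 0.06 F [ 0.5 -0.2 -5.1] M [-0.06 -0.04  0.05] w 0.0156 q [-0.06  0.26  1.28 -0.    1.61  0.22]
delta [np.float64(16.4), np.float64(-252.5), np.float64(69.2), np.float64(-0.04)]
```

Call:
servo_tool(motion=[0,-8,2,0,0,-25,7,0,0,-50,14,0,0,-78,21,0,0,-106,29,0,0,-134,37,0,0,-162,44,0,0,-190,52,0,4,-215,59,0,8,-235,64,0,12,-247,67,0,16,-252,69,0,16,-252,69,0,16,-252,69,0])

```text
time_s: 15.12
ee_pos: [0.5543, -0.2594, 0.3212]
eef_rot: [0.133, 1.57, -0.148]
force: [-0.7, -0.3, -4.1]
grip_width: 0.0159
```

Run:
```python
from h import *
st()
c=cam('scene'); np.savez('scene5.npz',**c); save(c,'scene5.png')
cv2.imwrite('pics/scene5z.png',cv2.resize(c['color'][130:310,160:360,::-1],None,fx=4,fy=4,interpolation=cv2.INTER_CUBIC)[:600])
W=cloud(c)
m=(abs(W[...,0]-.554)<.05)&(abs(W[...,1]+.26)<.05)&(W[...,2]>.10)
for lo in np.arange(.10,.32,.01):
    q=m&(W[...,2]>=lo)&(W[...,2]<lo+.01)
    if q.sum()>2:
        P=W[q]*1000; print('%.3f n%d x %.1f..%.1f y %.1f..%.1f'%(lo,q.sum(),*np.percentile(P[:,0],[3,97]),*np.percentile(P[:,1],[3,97])))
```

```text
t 15.12 pos [ 554.3 -259.4  321.2] jawyaw -16.10 tilt 0.02 F [-0.7 -0.3 -4.1] M [-0.03 -0.08 -0.02] w 0.0159 q [-0.5   0.39  1.14  0.    1.61 -0.22]
0.150 n34 x 541.8..576.4 y -275.3..-238.6
0.160 n81 x 541.2..576.3 y -277.4..-237.6
0.170 n70 x 543.0..576.7 y -275.7..-237.7
0.180 n67 x 542.6..577.1 y -278.0..-237.7
0.190 n142 x 540.9..576.6 y -278.3..-238.2
0.200 n176 x 540.7..573.5 y -274.6..-240.3
0.210 n23 x 553.0..563.0 y -265.5..-251.0
0.220 n30 x 553.5..563.8 y -265.3..-251.0
0.230 n27 x 553.0..564.1 y -265.6..-251.2
0.240 n32 x 553.7..564.5 y -265.9..-251.4
0.250 n29 x 554.9..563.7 y -264.7..-251.4
0.260 n28 x 552.5..562.8 y -265.6..-251.6
0.270 n29 x 553.2..563.7 y -265.7..-251.1
0.280 n13 x 556.6..564.3 y -261.7..-252.0
0.300 n15 x 564.2..578.2 y -276.0..-239.3
0.310 n266 x 539.9..577.3 y -278.4..-237.5
```

View pics/scene5z.png

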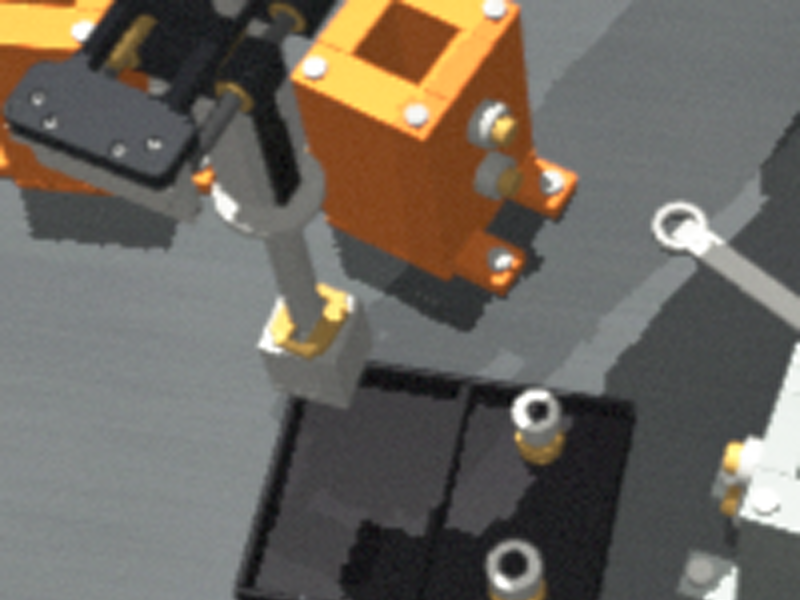

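Call:
servo_tool(motion=[12,0,0,0,34,0,0,0,60,0,0,0,86,0,0,0,110,0,0,0,126,0,0,0,136,0,0,0,140,0,0,0,142,0,0,0,142,0,0,0])

```text
time_s: 16.42
ee_pos: [0.5543, -0.2601, 0.1794]
eef_rot: [-0.19, 1.57, -0.471]
force: [0.5, -0.5, -5.2]
grip_width: 0.0156
```

Run:
```python
from h import *
st()
```

```text
t 16.43 pos [ 554.3 -260.1  179.4] jawyaw -16.14 tilt 0.04 F [ 0.5 -0.5 -5.2] M [-0.06  0.05 -0.  ] w 0.0156 q [-0.5   0.46  1.36  0.    1.32 -0.22]
```

Call:
servo_tool(motion=[1.5,0,0,0,3,0,0,0,4.5,0,0,0,5.2,0,0,0,5.8,0,0,0,6.4,0,0,0,7,0,0,0,7.5,0,0,0,8,0,0,0,8.5,0,0,0,8.8,0,0,0,8.8,0,0,0])

```text
time_s: 17.92
ee_pos: [0.5541, -0.26, 0.1701]
eef_rot: [2.674, 1.571, 2.392]
force: [-0.4, 0.5, -2.9]
grip_width: 0.0157
```

Run:
```python
from h import *
st()
```

```text
t 17.93 pos [ 554.1 -260.   170.1] jawyaw -16.15 tilt 0.00 F [-0.4  0.5 -2.9] M [ 0.06 -0.06 -0.05] w 0.0157 q [-0.5   0.47  1.38  0.    1.3  -0.22]
```

Call:
servo_tool(motion=[0,0,0,6,0,0,0,15,0,0,0,24,0,0,0,33,0,0,0,42,0,0,0,51,0,0,0,60,0,0,0,69,0,0,0,78,0,0,0,86,0,0,0,90,0,0,0,90])

```text
time_s: 19.42
ee_pos: [0.5541, -0.26, 0.1702]
eef_rot: [-0.192, 1.571, -2.045]
force: [0.5, -0.4, -2.1]
grip_width: 0.0158
```

Run:
```python
from h import *
st()
for n in ['wrist','scene']:
    c=cam(n); np.savez(n+'6.npz',**c); save(c,n+'6.png')
    u,v=map(int,proj(c,[.554,-.26,.055])); print(u,v)
    if n=='scene': cv2.imwrite('pics/scene6z.png',cv2.resize(c['color'][v-50:v+50,u-60:u+60,::-1],None,fx=6,fy=6,interpolation=cv2.INTER_CUBIC))
```

```text
t 19.43 pos [ 554.1 -260.   170.2] jawyaw -106.12 tilt 0.00 F [ 0.5 -0.4 -2.1] M [0.06 0.03 0.01] w 0.0158 q [-0.5   0.47  1.38 -0.    1.3   1.35]
314 229
246 243
```

View pics/wrist6.png

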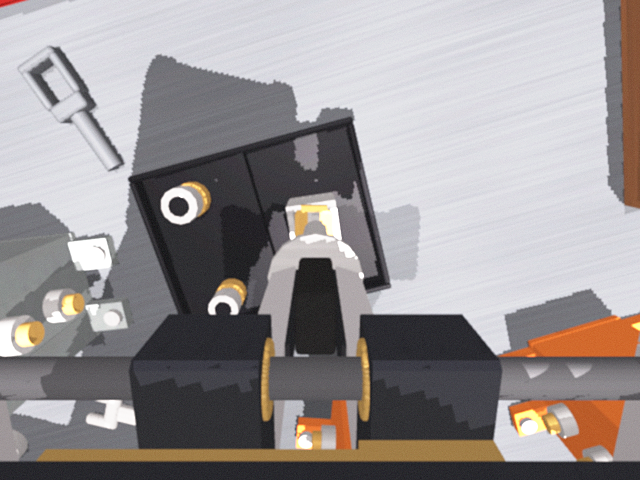

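View pics/scene6z.png

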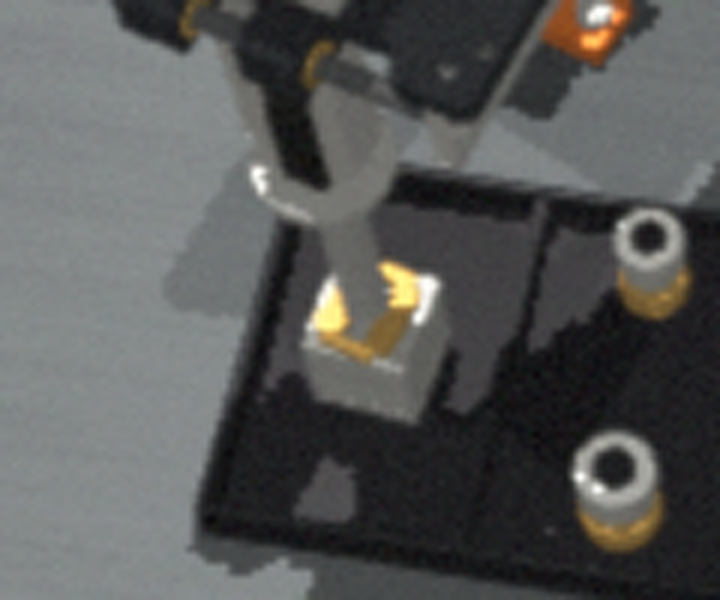

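Call:
servo_tool(motion=[-1,0,0,0,-2,0,0,0,-3,0,0,0,-4,0,0,0,-5,0,0,0,-5,0,0,0])

```text
time_s: 20.27
ee_pos: [0.5541, -0.26, 0.1753]
eef_rot: [1.179, 1.571, -0.673]
force: [-0.8, 0.3, -2.4]
grip_width: 0.016
```

Run:
```python
from h import *
st()
```

```text
t 20.27 pos [ 554.1 -260.   175.3] jawyaw -106.14 tilt 0.01 F [-0.8  0.3 -2.4] M [0.05 0.04 0.01] w 0.0160 q [-0.5   0.46  1.37 -0.    1.31  1.35]
```

Call:
servo_tool(motion=[-2,0,0,0,-4,0,0,0,-6,0,0,0,-8,0,0,0,-10,0,0,0,-13,0,0,0,-16,0,0,0,-16,0,0,0])

```text
time_s: 21.28
ee_pos: [0.5542, -0.26, 0.1915]
eef_rot: [1.39, 1.57, -0.463]
force: [1.0, 0.3, -2.8]
grip_width: 0.016
```

Run:
```python
from h import *
st()
c=cam('scene'); save(c,'scene7.png')
u,v=map(int,proj(c,[.554,-.26,.055]))
cv2.imwrite('pics/scene7z.png',cv2.resize(c['color'][v-50:v+50,u-60:u+60,::-1],None,fx=6,fy=6,interpolation=cv2.INTER_CUBIC))
```

```text
t 21.27 pos [ 554.2 -260.   191.5] jawyaw -106.15 tilt 0.03 F [ 1.   0.3 -2.8] M [ 0.03  0.04 -0.04] w 0.0160 q [-0.5   0.45  1.35  0.    1.34  1.35]
```

View pics/scene7z.png

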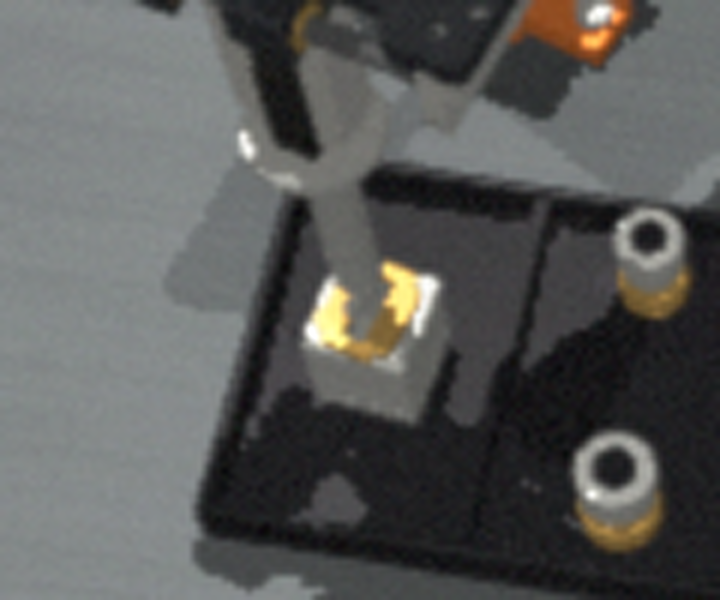

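Call:
servo_tool(motion=[-15,0,0,0,-40,0,0,0,-70,0,0,0,-100,0,0,0,-115,0,0,0,-118,0,0,0])

```text
time_s: 22.08
ee_pos: [0.5542, -0.26, 0.3099]
eef_rot: [1.35, 1.57, -0.502]
force: [-0.8, 0.7, -2.8]
grip_width: 0.0158
```

Run:
```python
from h import *
goto([.5208,.2432,.310],-82.15)
```

```text
t 22.07 pos [ 554.2 -260.   309.9] jawyaw -106.15 tilt 0.07 F [-0.8  0.7 -2.8] M [0.08 0.06 0.03] w 0.0158 q [-0.5   0.39  1.16 -0.    1.59  1.35]
delta [np.float64(-0.4), np.float64(-172.0), np.float64(-474.1), np.float64(-24.0)]
```

Call:
servo_tool(motion=[0,-7,-18,-2,0,-20,-55,-4,0,-35,-96,-6,0,-50,-138,-8,0,-65,-179,-10,0,-80,-220,-12,0,-95,-262,-14,0,-110,-303,-16,0,-125,-345,-18,0,-140,-386,-20,0,-155,-427,-22,0,-166,-458,-24,0,-172,-474,-24,0,-172,-474,-24,0,-172,-474,-24])

```text
time_s: 23.95
ee_pos: [0.5207, 0.2422, 0.309]
eef_rot: [-0.65, 1.57, -2.085]
force: [-0.6, -0.3, -2.2]
grip_width: 0.016
```

Run:
```python
from h import *
o,R=st()
goto([.5205,.243,.1385],-82.15)
c=cam('scene'); W=cloud(c); save(c,'scene8.png')
m=(abs(W[...,0]-.52)<.04)&(abs(W[...,1]-.243)<.04)&(W[...,2]>.15)
for lo in np.arange(.17,.29,.02):
    q=m&(W[...,2]>=lo)&(W[...,2]<lo+.02)
    if q.sum()>2:
        P=W[q]*1000; print('%.3f n%d x %.1f..%.1f y %.1f..%.1f'%(lo,q.sum(),*np.percentile(P[:,0],[3,97]),*np.percentile(P[:,1],[3,97])))
```

```text
t 23.95 pos [520.7 242.2 309. ] jawyaw -82.20 tilt 0.02 F [-0.6 -0.3 -2.2] M [ 0.02 -0.03 -0.02] w 0.0160 q [ 0.37  0.3   1.28 -0.    1.56  1.81]
t 23.95 pos [520.7 242.2 309. ] jawyaw -82.20 tilt 0.02 F [-0.6 -0.3 -2.2] M [ 0.02 -0.03 -0.02] w 0.0160 q [ 0.37  0.3   1.28 -0.    1.56  1.81]
delta [np.float64(170.5), np.float64(-0.1), np.float64(-0.9), np.float64(-0.05)]
0.170 n20 x 522.2..531.0 y 239.3..245.0
0.190 n39 x 521.4..530.1 y 232.9..247.8
0.210 n62 x 518.6..529.5 y 233.0..248.6
0.230 n63 x 519.4..529.3 y 233.3..248.1
0.250 n64 x 518.5..530.1 y 233.1..248.4
0.270 n16 x 522.5..530.5 y 232.9..244.1
```

View pics/scene8.png

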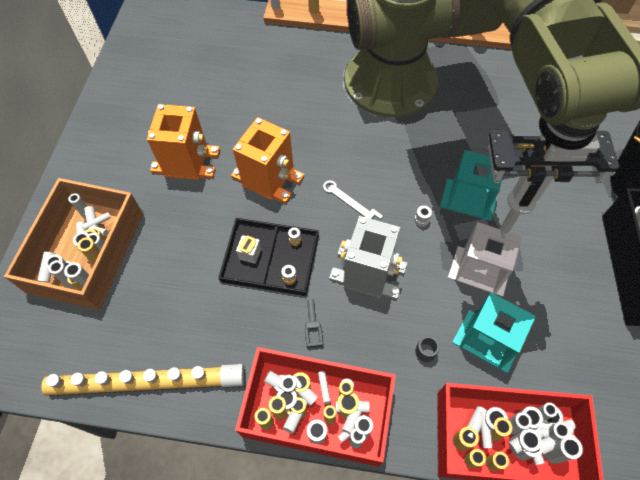

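Call:
servo_tool(motion=[12,0,-1,0,30,0,-1,0,46,0,-1,0,56,0,-1,0,64,0,-1,0,70,0,-1,0,76,0,-1,0])

```text
time_s: 24.88
ee_pos: [0.5207, 0.2442, 0.2331]
eef_rot: [1.821, 1.57, 0.387]
force: [0.4, 0.1, -3.0]
grip_width: 0.0155
```

Call:
servo_tool(motion=[10,0,0,0,25,0,0,0,45,0,0,0,63,0,0,0,78,0,0,0,86,0,0,0,90,0,0,0,90,0,0,0])

```text
time_s: 25.88
ee_pos: [0.5207, 0.2442, 0.1433]
eef_rot: [1.729, 1.571, 0.295]
force: [0.8, 0.1, -1.9]
grip_width: 0.0159
```

Run:
```python
from h import *
st()
```

```text
t 25.88 pos [520.7 244.2 143.3] jawyaw -82.14 tilt 0.01 F [ 0.8  0.1 -1.9] M [ 0.06  0.05 -0.05] w 0.0159 q [ 0.37  0.41  1.52 -0.    1.21  1.81]
```

In the hole with no contact. Now I lower the last 5 mm slowly.

Call:
servo_tool(motion=[1,0,0,0,2,0,0,0,3,0,0,0,3.7,0,0,0,4.3,0,0,0,4.8,0,0,0,5,0,0,0,5,0,0,0])

```text
time_s: 26.88
ee_pos: [0.5206, 0.2441, 0.1385]
eef_rot: [1.724, 1.571, 0.29]
force: [-2.5, -1.6, 4.1]
grip_width: 0.0156
```

Run:
```python
from h import *
st()
```

```text
t 26.88 pos [520.6 244.1 138.5] jawyaw -82.14 tilt 0.02 F [-2.5 -1.6  4.1] M [-0.22  0.44  0.03] w 0.0156 q [ 0.37  0.42  1.53 -0.    1.2   1.81]
```

Call:
servo_tool(motion=[0,0,0,0,0,0,0,0,0,0,0,0,0,0,0,0,0,0,0,0,0,0,0,0,0,0,0,0], gripper=0.6)

```text
time_s: 27.75
ee_pos: [0.5206, 0.2441, 0.1381]
eef_rot: [-0.929, 1.571, -2.363]
force: [-0.4, -0.2, -0.0]
grip_width: 0.0562
```

Call:
servo_tool(motion=[-10,0,0,0,-30,0,0,0,-60,0,0,0,-100,0,0,0,-140,0,0,0,-160,0,0,0,-160,0,0,0])

```text
time_s: 28.62
ee_pos: [0.5209, 0.2443, 0.3]
eef_rot: [1.818, 1.568, 0.384]
force: [0.2, -0.2, -0.1]
grip_width: 0.0565
```

Run:
```python
from h import *
st()
for n in ('wrist','scene'):
    c=cam(n); save(c,n+'9.png'); W=cloud(c)
    f=(abs(W[...,2]-.131)<.0025)&(np.hypot(W[...,0]-.52,W[...,1]-.242)<.027)
    h=(abs(W[...,2]-.179)<.004)&(np.hypot(W[...,0]-.52,W[...,1]-.242)<.03)
    print(n,[(q.sum(),np.median(W[q][:,2]),cv2.minAreaRect((W[q][:,:2]*1000).astype(np.float32))) for q in (f,h) if q.sum()>5])
    if n=='scene':
        k=(abs(W[...,2]-.055)<.003)&(abs(W[...,0]-.554)<.04)&(abs(W[...,1]+.26)<.04); print('cart top',k.sum(),cv2.minAreaRect((W[k][:,:2]*1000).astype(np.float32)))
```

```text
t 28.62 pos [520.9 244.3 300. ] jawyaw -82.14 tilt 0.18 F [ 0.2 -0.2 -0.1] M [ 0.05 -0.   -0.07] w 0.0565 q [0.37 0.3  1.3  0.   1.54 1.81]
wrist [(np.int64(1395), np.float64(0.13023298482207363), ((521.7255249023438, 243.5177459716797), (45.22259521484375, 47.41096878051758), 5.4888176918029785)), (np.int64(663), np.float64(0.17805293868377373), ((520.551025390625, 243.04849243164062), (25.690628051757812, 15.551973342895508), 7.620725631713867))]
scene [(np.int64(221), np.float64(0.13101426328971216), ((520.3201293945312, 243.37281799316406), (45.98945236206055, 46.56777572631836), 84.96871948242188)), (np.int64(110), np.float64(0.17874118471103084), ((520.9368896484375, 243.1488494873047), (26.544635772705078, 17.548049926757812), 4.90631628036499))]
cart top 151 ((556.2659912109375, -257.4324951171875), (37.55133056640625, 38.301902770996094), 78.98118591308594)
```

View pics/scene9.png

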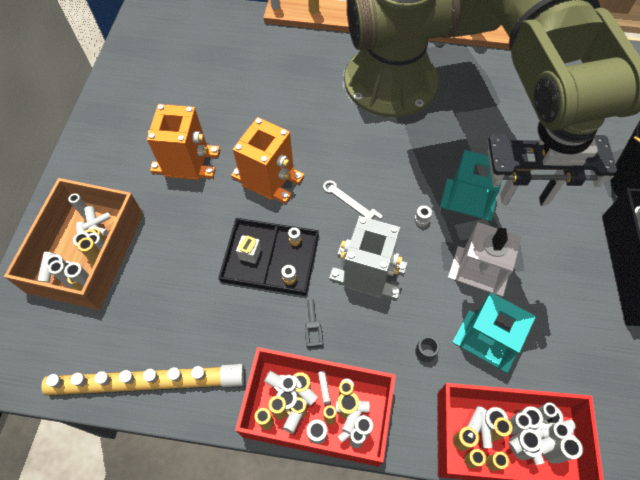

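View pics/wrist9.png

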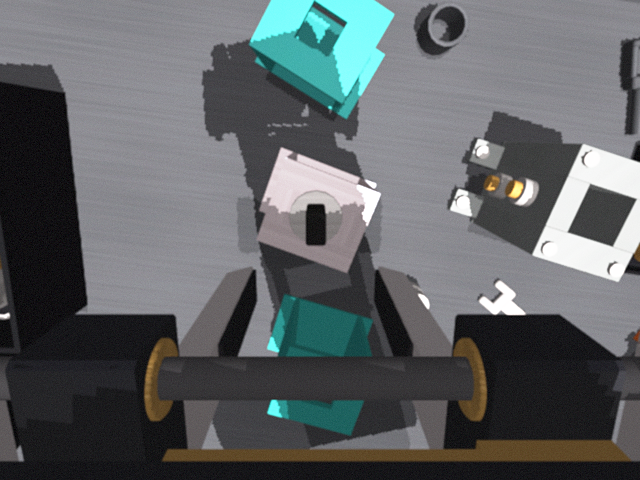

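The scene view shows the cartridge standing in the tray's empty compartment at about (249,247), and the puller back in its white rest at (500,238). The wrist view shows the flange flat on the plate, with its top at 0.130–0.131 m. Nothing else has moved. Handing in.

```bash
python3 -c "
from h import *
ctrl.hand_in(); st()"
```

```text
the job is handed in; nothing more can be done
the job is handed in; nothing more can be done
```

The job is done and handed in at about 28.6 s of the 72 s allowed. I took the puller from the white rest and put its foot through the slot, which I had measured at about −16° world yaw. After a quarter turn I lifted the cartridge out of the well and stood it in the empty compartment of the black tray. I then turned the foot back, drew it out, hung the puller in its rest and backed the gripper off.

**Cartridge:** in the last view it stands with its top at the expected 55 mm height, at about (556, −257) mm. That is within about 4 mm of the compartment's centre, and the top measures 38 × 38 mm, so it is upright.

**Puller:** the flange top is at 0.130–0.131 m and the handle top at 0.178–0.179 m, so it hangs flat, as at the start.

**Forces:** read at the end of each move, the force showed no push on the cartridge, tray or housing. The largest was about 6 N, as the flange settled on the rest.

**Other parts:** the couplers, sleeve, spanner and eye bolt look unmoved by eye in the pictures; I did not measure them.

No check failed. The cameras disagreed by 1–2 mm, as the calibration allows. The verdict was not reported.

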